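# Loosen the can guide clamp with its reversible ratchet

## Task

The can guide beside the yellow-handled ratchet has to be released for a change of can size: first flip the small black direction lever on that ratchet's head over to the loosening side (the green dot: the left side, looking along the handle from the grip towards the bolt), then swing the yellow handle anticlockwise as seen from above until the bolt has turned loose by 30 degrees or more. Let go, with the lever still on the loosening side, and leave the blue-handled ratchet as it is.

Things in the scene. Friction and masses are not known exactly. Their poses are not given: they have to be found in the camera images.
- yellow_clamp: base of the yellow-handled clamp, bolted to the table left or right of the blue-handled one, turned by up to 15 degrees: steel plate 100 x 130 mm, grey block, and on its far side a white guide rail 170 mm long, 40 mm high. Origin on the bolt's axis at the table top; z up, x from the bolt to the rail; at handle angle 0 the handle points along -x.
- yellow_tab (a point): black upright tab of the direction lever: 10 mm wide across the lever, 18 mm along it, 68 to 96 mm above the table; the point is on its middle line, 85 mm up, 34 mm from the lever's pivot. The pivot is on the handle's centre line, 40 mm from the bolt's axis towards the grip. Head top is at 62 mm, lever arm top 69 mm: keep fingertips at 72 mm or higher. -x points from pivot to tab.
- yellow_grip (a point): middle of the yellow handle sleeve, a level round bar of 22 mm diameter and 85 mm length; its centre line is 50 mm above the table and this point 145 mm from the bolt's axis (sleeve from 105 to 190 mm); 39 mm are free under it. +x points along the handle to the bolt, z up.
- yellow_lever (a joint): direction lever, rad: -0.5 stop at tighten (red dot), +0.5 stop at loosen (green dot). Growing turns it clockwise from above: the tab goes left, looking from grip to bolt (tab direction from the pivot = handle direction turned by minus this angle). Starts near -0.5; takes 1 N at the tab; stays where left. Pushing past the stop with over 4 N swings the handle.
- yellow_handle (a joint): handle, rad, anticlockwise from above; starts within 0.1 of 0; stops -0.5 and 1.2; stays where left. Lever at loosen: swings free (2 N at the sleeve) to about 0.28, then takes the bolt along (8 N), bolt angle = handle - 0.28. Lever at tighten: an anticlockwise swing idles. Set the lever before swinging; after an idle swing bring the handle back to 0 before flipping.
- yellow_bolt (a joint): clamp bolt (brass hexagon with a white line, in the middle of the ratchet head, top 68 mm up), rad: 0 is tight, grows as it loosens, anticlockwise from above; stays where it is left.
- blue_grip (a point): the middle of the blue handle sleeve of the other, otherwise identical ratchet; leave it alone. Same sizes and axes as yellow_grip.
- blue_tab (a point): the direction lever's tab of the blue-handled ratchet; leave it alone. Same sizes and axes as yellow_tab.

How it is judged:
By the outcome, as a careful person would: the job done as asked, in the order asked, and still so for the second after the job is handed in, with the robot touching nothing.
It also fails if it takes over 54 s, if anything falls off the work surface, if the arm or the gripper's body presses on something with over 40 N, if the wrist force passes 120 N, or if a joint passes its speed limit or range.

## Robot

A 6-joint arm with a two-finger parallel gripper is mounted at the origin on the work surface; the furniture and walls round the work are solid. World frame = base frame: x ahead of the robot, y to its left, z up, the work surface at z = 0. Lengths are in m, angles in rad, forces in N, time in s.
With the tool pointing down it reaches from about 0.325 to 0.75 m from the base axis. Payload 7.6 kg.
Tool frame: the origin (TCP) lies where the fingers leave the gripper's body, on its centre line; the fingertips stand 73 mm ahead of it and the grasp point (between the pads) lies 54 mm ahead of it; z points along the fingers, y is the direction in which the jaws open and shut (so a half turn about z gives the same grasp; the last joint's range is limited). The gripper opens to 85 mm and grips with 20 to 120 N. Pads are 22 mm wide; open, the fingers measure 114 mm over their backs; the gripper's body (76 mm by 85 mm) begins 54 mm behind the grasp point. The pads swing forward as they close: fully open they stand 13 mm farther back than shut.
Start: joints at [1.236, 0.052, 1.401, -0, 1.689, -0.07], TCP at [0.137, 0.507, 0.304] pointing down, gripper open.
Joint ranges: [-2.9, 2.9], [-0.91, 2.17], [0.12, 2.37], [-1.06, 4.2], [0.26, 2.73], [-2.93, 2.93]. Speed limits (rad/s): [2.57, 2.57, 3.01, 3.14, 3.14, 3.14].

## Interface

Orientations are given as a rotation vector (axis times angle).
In Python, from bench import r, imaging, close_job gives the robot as it stands. The module is installed in compiled form; this text tells all that it offers.
- The arm moves only by the shell command python3 -m jog 'ROWS' [FORCE]. ROWS is JSON, a list of rows, each a list of 3 entries, a list of its own where there are three numbers: the shift along the tool's x, y, z in units of 50 mm (1.0 is 50 mm), then the turn about the tool's z in units of 8 degrees (1.0 is 8 degrees), then the finger opening in mm, from 0 to 85.4. In form: [[[tx, ty, tz], twist, hand], ...]. A call has 1 to 12 rows; each row is the pose to reach, as a shift and turn from the pose commanded when the call began, along the tool's axes at that moment; what a row does not reach only later rows make up. A row lasts 1/8 s, in which the tool goes at most 62.5 mm and 10.7 degrees, less where a joint would pass 70% of its speed; a pose out of reach is approached as far as the arm can. A call with a gripper value outside its range is refused whole. The fingers move at their own pace and stop on an object; FORCE is the grip in N (left out, the last holds). Time passes only in rows, so rows that repeat a pose let the fingers close. It gives the time, the measured TCP pose, the force and the opening at its end, in the units of the state.
- r.observe(): the state, without advancing time (a new reading comes with each control period).
- imaging.snapshot(name): name is "side" or "top"; returns the picture (400x640x3 uint8, blue, green, red); there is no depth.
- imaging.camera_info(name): a dict with "K" (3x3 intrinsics, pixels), "k1" (the pictures are not rectified: a ray, as slopes to the right and down, at radius r is drawn at 1 + k1 r^2 times it, then the intrinsics apply), "eye" and "orientation" of the camera in the world. Camera axes: x right, y down, z forward; pixel columns grow to the right and rows downward; lengths in m; the calibration is good to about 2 mm. A picture is of the moment at which its call begins. camera_info takes no time and is no camera call.
- close_job(): hands the job in, once; it reports no verdict.
Trained networks look in the newest picture that a camera, given by its name, has taken for a name from the list of things; names that differ only in an ending like _2 or _b are one class to them, and where a whole thing is asked for, a point or a joint stands for the part that bears it (a point fixed in the world has none). Each returns a list of dicts, best first, with "score" (0 to 1); they miss things now and then, are a little off and sometimes report something else, mostly with a low value. They report only what shows in the picture. A call takes as long as a camera call.
- imaging.look_for(camera, query): "location" ([x, y, z] in m, in the coordinates of the camera as it stood for that picture, good to about 4 mm: the middle of the surface that is visible of it).
- imaging.regions_of(camera, query): "mask" (400x640 bool, what is visible of it).
- imaging.place_of(camera, query): "location" ([x, y, z] in m, in the coordinates of the camera as it stood for that picture, good to about 4 mm: a listed point, or the origin of a listed thing).
The state is a dict: "time_s": time; "joint_pos": joint angles; "qvel": joint speeds; "effort": joint torques, N m; "ee_pos": TCP position; "tcp_rot": TCP orientation; "force": force on the tool from outside, world axes, zero at the start; "moment": the same for the moment, N m; "opening": finger opening in m.
Only numpy, scipy, OpenCV 4.12 (cv2) and the standard library are available. Lean on these libraries where they do the work, as an engineer would, in place of code of your own. Each camera call takes 0.05 s, during which the arm holds its last target.

## Working session

There is one attempt and no reset: what is moved stays moved. The work goes in short steps, Python scripts to look and compute and a shell command to move; the robot and the scene stay as the last step left them, time stands still between calls to the robot, and variables do not carry over. Pictures are saved under pics/ and viewed, and the job is handed in when it is done.

```bash
mkdir -p pics; python3 - <<'E'
from bench import r, imaging
import cv2, numpy as np
s=r.observe(); print(s)
for c in ("side","top"):
    im=imaging.snapshot(c); cv2.imwrite(f"pics/{c}0.png",im)
    print(c,imaging.camera_info(c))
    for n in ("yellow_tab","yellow_grip","yellow_clamp","blue_grip","blue_tab"):
        print(n,[(round(d['score'],2),np.round(d['location'],4).tolist()) for d in imaging.place_of(c,n)])
E
```

```text
{'time_s': 0.0, 'joint_pos': array([ 1.23573232e+00,  5.28864692e-02,  1.40172529e+00, -3.44756884e-06,
        1.68861540e+00, -7.03027926e-02]), 'qvel': array([ 2.65515273e-04, -4.73993326e-04, -8.61954588e-04,  5.35968822e-04,
       -2.37133607e-04,  3.91137406e-05]), 'effort': array([ 7.69830440e-04, -3.81663823e+01, -3.60192990e+01,  1.64757850e-06,
        6.02806351e-03, -4.02355099e-06]), 'ee_pos': array([0.13730027, 0.50653646, 0.30304604]), 'tcp_rot': array([-4.14629810e-01, -3.11378131e+00,  2.51574376e-03]), 'force': array([ 0.76743249,  0.42649877, -0.30159752]), 'moment': array([ 0.00215099, -0.00817149,  0.01942202]), 'opening': 0.08517900204619154}
side {'K': array([[474.74458858,   0.        , 321.72787182],
       [  0.        , 474.74458858, 200.04480498],
       [  0.        ,   0.        ,   1.        ]]), 'k1': -0.03446156853130936, 'eye': array([ 0.45462118, -1.01319672,  0.45128278]), 'orientation': array([-1.92581447,  0.07917766, -0.0346835 ])}
yellow_tab [(0.47, [0.0154, -0.0768, 1.2644])]
yellow_grip [(0.71, [-0.0614, -0.0496, 1.2773])]
yellow_clamp [(0.95, [0.0846, -0.0015, 1.2998])]
blue_grip [(0.89, [-0.0527, 0.1017, 0.8951])]
blue_tab [(0.82, [0.0242, 0.0608, 0.8865])]
top {'K': array([[429.61227083,   0.        , 319.07752564],
       [  0.        , 429.61227083, 200.48675976],
       [  0.        ,   0.        ,   1.        ]]), 'k1': 0.04020248777761182, 'eye': array([0.46814841, 0.01499095, 0.92683621]), 'orientation': array([-2.20765384,  2.17090124, -0.13134534])}
yellow_tab [(0.58, [-0.1948, -0.0093, 0.8406])]
yellow_grip [(0.98, [-0.2182, 0.0677, 0.8655])]
yellow_clamp [(0.57, [-0.2074, -0.0756, 0.9301])]
blue_grip [(0.71, [0.1937, 0.0981, 0.8758])]
blue_tab [(0.47, [0.1966, 0.02, 0.8493])]
```

```bash
cat > h.py <<'E'
from bench import r, imaging
import cv2, numpy as np
from scipy.spatial.transform import Rotation as R
def cam2w(c,p):
    i=imaging.camera_info(c); return R.from_rotvec(i['orientation']).apply(p)+i['eye']
def ray(c,u,v):
    i=imaging.camera_info(c);K=i['K']
    d=np.array([(u-K[0,2])/K[0,0],(v-K[1,2])/K[1,1]]); x=d.copy()
    for _ in range(20): x=d/(1+i['k1']*(x@x))
    return i['eye'],R.from_rotvec(i['orientation']).apply([x[0],x[1],1])
def pix2z(c,u,v,z):
    e,d=ray(c,u,v); return e+d*(z-e[2])/d[2]
def w2pix(c,p):
    i=imaging.camera_info(c);K=i['K']
    q=R.from_rotvec(i['orientation']).inv().apply(np.array(p)-i['eye']);x=q[:2]/q[2]
    x=x*(1+i['k1']*(x@x)); return K[0,0]*x[0]+K[0,2],K[1,1]*x[1]+K[1,2]
def state():
    s=r.observe(); M=R.from_rotvec(s['tcp_rot']).as_matrix()
    print('t',round(s['time_s'],2),'tcp',s['ee_pos'].round(4),'x',M[:,0].round(3),'y',M[:,1].round(3),'z',M[:,2].round(3),'F',s['force'].round(1),'op',round(s['opening'],4),'q',s['joint_pos'].round(2))
    return s,M
def to_tool(target,s,M): # tcp target -> units of 50 mm
    return M.T@(np.array(target)-s['ee_pos'])/0.05
E
python3 - <<'E'
from h import *
D={"side":[[0.0154,-0.0768,1.2644],[-0.0614,-0.0496,1.2773],[0.0846,-0.0015,1.2998],[-.0527,.1017,.8951],[.0242,.0608,.8865]],
"top":[[-0.1948,-0.0093,0.8406],[-0.2182,0.0677,0.8655],[-0.2074,-0.0756,0.9301],[.1937,.0981,.8758],[.1966,.02,.8493]]}
for c in D:
    print(c,cam2w(c,D[c]).round(4).tolist())
state()
im=cv2.imread('pics/top0.png'); cv2.imwrite('pics/top0c.png',cv2.resize(im[60:320,100:340],None,fx=3,fy=3)[:600,:720][:, :])
im=cv2.imread('pics/top0.png')[100:300,110:350]; cv2.imwrite('pics/top0z.png',cv2.resize(im,None,fx=3,fy=3,interpolation=cv2.INTER_CUBIC))
E
```

```text
side [[0.5523, 0.1946, 0.0818], [0.4754, 0.2028, 0.0529], [0.6206, 0.1966, -0.0021], [0.4543, -0.2078, 0.0444], [0.532, -0.2072, 0.0846]]
top [[0.5502, 0.1855, 0.0849], [0.4754, 0.2067, 0.0525], [0.6241, 0.1966, 0.0014], [0.4524, -0.2058, 0.0521], [0.5279, -0.2065, 0.0856]]
t 0.6 tcp [0.1374 0.5067 0.3039] x [-0.965  0.262 -0.   ] y [0.262 0.965 0.   ] z [ 0.  0. -1.] F [-0.7  0.1 -0.2] op 0.0851 q [ 1.24  0.05  1.4  -0.    1.69 -0.07]
```

View pics/top0.png

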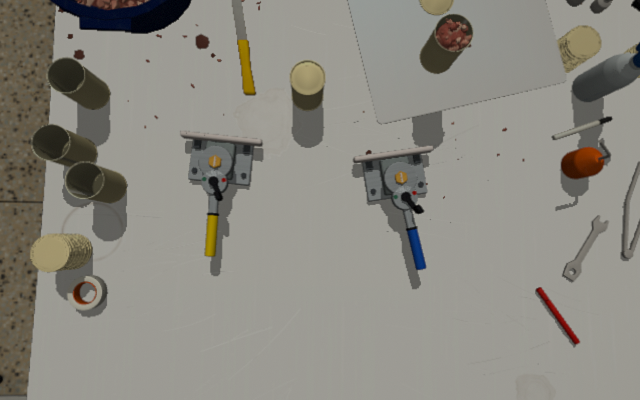

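View pics/side0.png

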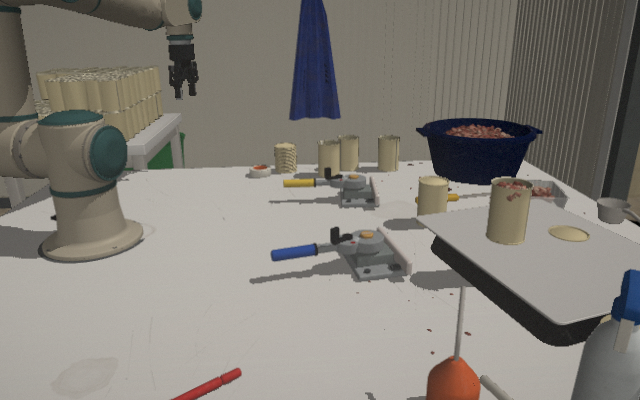

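View pics/top0z.png

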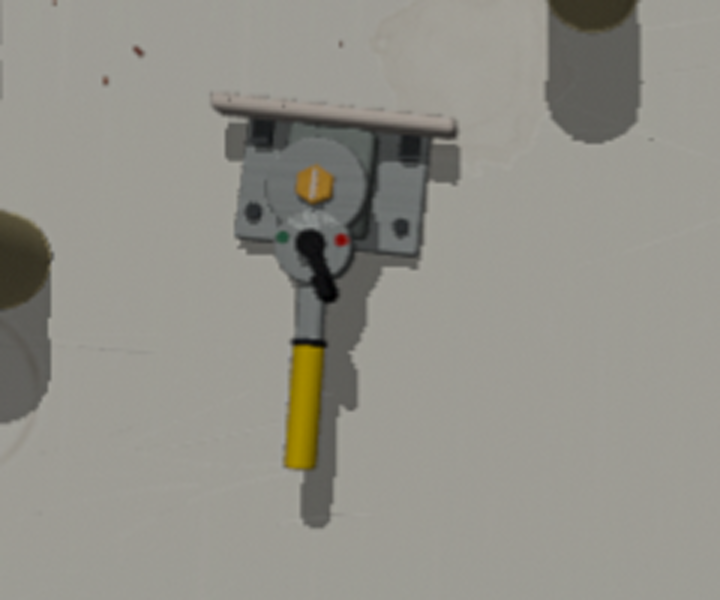

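```bash
python3 - <<'E'
from h import *
f=lambda u,v,z: pix2z("top",110+u/3,100+v/3,z)
b=f(314,185,.068);s1=f(309,345,.061);s2=f(300,467,.061);pv=f(311,242,.069);tb=f(328,292,.096)
for n,x in zip("bolt s1 s2 pivot tabtop".split(),(b,s1,s2,pv,tb)): print(n,x.round(4),np.linalg.norm((x-b)[:2]).round(4))
print('rail',f(215,100,.04),f(453,127,.04))
h=(s2-b)[:2]; h/=np.linalg.norm(h); a=np.degrees(np.arctan2(h[1],h[0])); print('handle dir',h,a)
P=b[:2]+.04*h; print('P',P)
for q in(-.5,0,.5,):
    d=R.from_euler('z',-q).apply([h[0],h[1],0])[:2]; print(q,'tab',P+.034*d, w2pix("top",[*(P+.034*d),.096]))
print('grip',b[:2]+.145*h)
E
```

```text
bolt [0.6203 0.2005 0.068 ] 0.0
s1 [0.5136 0.2013 0.061 ] 0.1066
s2 [0.433  0.2041 0.061 ] 0.1873
pivot [0.5817 0.2009 0.069 ] 0.0385
tabtop [0.546 0.183 0.096] 0.0763
rail [0.68300505 0.27609413 0.04      ] [0.66815008 0.11228141 0.04      ]
handle dir [-0.99981528  0.01921981] 178.89871823321664
P [0.58026415 0.20124308]
-0.5 tab [0.55011857 0.1855191 ] (np.float64(218.10844961242702), np.float64(195.1942789374557))
0 tab [0.54627044 0.20189656] (np.float64(209.43072845331255), np.float64(197.02466982388475))
0.5 tab [0.55074515 0.21811402] (np.float64(200.98343695742986), np.float64(194.5532145071703))
grip [0.47528355 0.20326116]
```

```bash
python3 - <<'E'
from h import *
s,M=state()
print(to_tool([.548,.140,.25],s,M))
E
python3 -m jog '[[[0,0,0],-1,0],[[0,0,0],-1.9,0],[[0,0,0],-1.9,0]]' 20
```

```text
t 0.6 tcp [0.1374 0.5067 0.3039] x [-0.965  0.262 -0.   ] y [0.262 0.965 0.   ] z [ 0.  0. -1.] F [-0.7  0.1 -0.2] op 0.0851 q [ 1.24  0.05  1.4  -0.    1.69 -0.07]
[-9.84580025 -4.92923791  1.07842576]
time_s: 0.98
ee_pos: [0.1374, 0.5067, 0.3039]
tcp_rot: [0.001, 3.142, 0.0]
force: [-0.1, -0.1, 0.7]
opening: 0.0324
```

```bash

python3 -m jog '[[[-0.8,-0.7,0],0,0],[[-1.6,-1.4,0],0,0],[[-2.4,-2.1,0],0,0],[[-3.2,-2.8,0],0,0],[[-4,-3.5,0],0,0],[[-4.8,-4.3,0],0,0],[[-5.6,-5,0],0,0],[[-6.4,-5.7,0.3],0,0],[[-7.2,-6.4,0.6],0,0],[[-8,-7.1,1],0,0],[[-8.2,-7.3,1.1],0,0],[[-8.2,-7.3,1.1],0,0]]'
python3 - <<'E'
from h import *
s,M=state()
im=imaging.snapshot("side"); cv2.imwrite('pics/side1.png',im)
t=s['ee_pos']
u,v=w2pix("side",t); print('tcp px',u,v)
for d in (.054,.073,.086): print(d,w2pix("side",t-[0,0,d]))
u=int(u);v=int(v); c=im[v-60:v+100,u-100:u+100]; cv2.imwrite('pics/side1z.png',cv2.resize(c,None,fx=3.6,fy=3.6))
print(u-100,v-60)
E
```

```text
time_s: 2.48
ee_pos: [0.5476, 0.1416, 0.2485]
tcp_rot: [-0.003, -3.141, -0.0]
force: [-0.3, 1.0, 0.7]
opening: 0.0002
t 2.48 tcp [0.5476 0.1416 0.2485] x [-1.     0.002  0.001] y [0.002 1.    0.   ] z [-0.001  0.    -1.   ] F [-0.3  1.   0.7] op 0.0002 q [ 0.19  0.19  1.36  0.    1.59 -1.38]
tcp px 326.74121387610376 112.08849939159369
0.054 (np.float64(326.9735556884542), np.float64(133.88037708743556))
0.073 (np.float64(327.0534181376902), np.float64(141.38980173640945))
0.086 (np.float64(327.10750646597813), np.float64(146.48122001714535))
226 52
```

View pics/side1z.png

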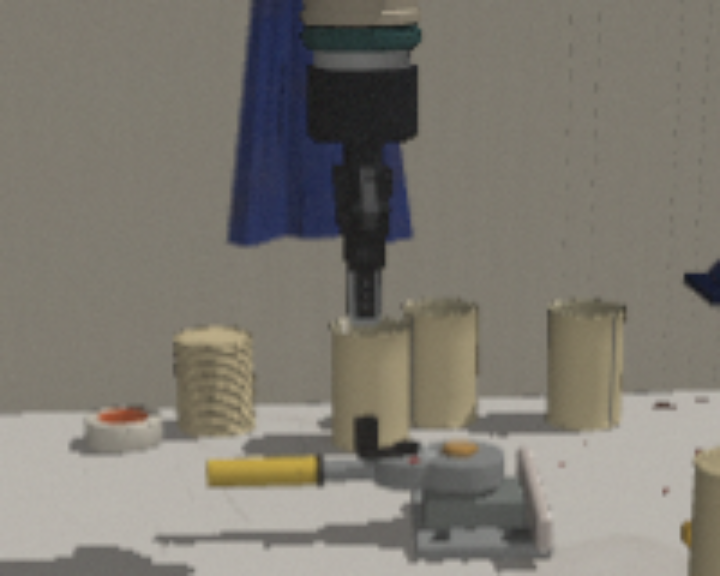

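The picture shows the shut fingertips at about row 140 (zoom y 317), which matches 73 mm ahead of the TCP. The fingers hang on the −y side of the tab, so I'm lowering them there.

```bash

python3 -m jog '[[[0,0,0.8],0,0],[[0,0,1.6],0,0],[[0,0,1.94],0,0],[[0,0,1.94],0,0],[[0,0,1.94],0,0]]'
python3 -m jog '[[[0,0.1,0],0,0],[[0,0.2,0],0,0],[[0,0.3,0],0,0],[[0,0.4,0],0,0],[[0,0.4,0],0,0]]'
python3 - <<'E'
from h import *
s,M=state()
im=imaging.snapshot("top"); c=im[100:300,110:350]; cv2.imwrite('pics/top2z.png',cv2.resize(c,None,fx=3,fy=3))
im=imaging.snapshot("side"); c=im[120:240,240:400]; cv2.imwrite('pics/side2z.png',cv2.resize(c,None,fx=4,fy=4))
E
```

```text
time_s: 3.15
ee_pos: [0.5483, 0.1425, 0.1542]
tcp_rot: [-0.001, 3.138, 0.001]
force: [0.2, 0.2, -0.2]
opening: 0.0002
time_s: 3.78
ee_pos: [0.5475, 0.1623, 0.1518]
tcp_rot: [0.002, -3.141, -0.0]
force: [-0.2, -0.5, 0.3]
opening: -0.0005
t 3.77 tcp [0.5475 0.1623 0.1518] x [-1.    -0.001  0.   ] y [-0.001  1.     0.   ] z [-0.  0. -1.] F [-0.2 -0.5  0.3] op -0.0005 q [ 0.22  0.28  1.45  0.    1.41 -1.35]
```

View pics/top2z.png

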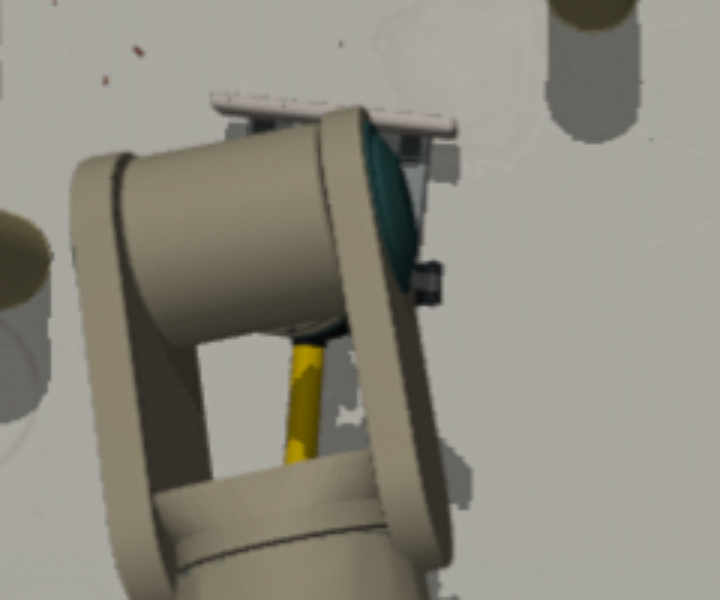

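View pics/side2z.png

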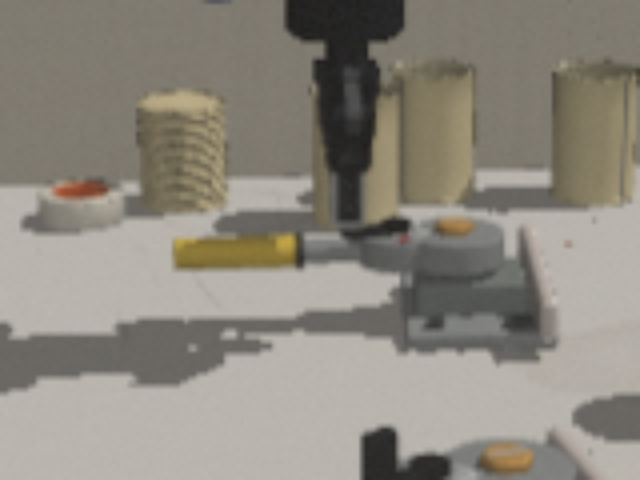

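The fingers are at tab height on its right-hand side, just over the lever arm and in front of the head. The top view is blocked by the arm. Next I push slowly to the left and watch the force.

```bash

python3 -m jog '[[[0,0.07,0],0,0],[[0,0.14,0],0,0],[[0,0.21,0],0,0],[[0,0.28,0],0,0],[[0,0.35,0],0,0],[[0,0.4,0],0,0],[[0,0.45,0],0,0],[[0,0.5,0],0,0],[[0,0.5,0],0,0],[[0,0.5,0],0,0]]'
python3 - <<'E'
from h import *
for c in range(3):
    s,M=state(); im=imaging.snapshot("side")
c=im[120:240,240:400]; cv2.imwrite('pics/side3z.png',cv2.resize(c,None,fx=4,fy=4))
E
```

```text
time_s: 5.12
ee_pos: [0.5477, 0.1871, 0.152]
tcp_rot: [-0.001, 3.141, 0.001]
force: [-0.7, 1.0, -0.4]
opening: -0.0005
t 5.12 tcp [0.5477 0.1871 0.152 ] x [-1.    -0.001 -0.001] y [-0.001  1.     0.   ] z [ 0.001  0.    -1.   ] F [-0.7  1.  -0.4] op -0.0005 q [ 0.27  0.3   1.43  0.    1.41 -1.31]
t 5.17 tcp [0.5477 0.187  0.152 ] x [-1.    -0.    -0.001] y [-0.  1.  0.] z [ 0.001  0.    -1.   ] F [ 0.   0.5 -1.5] op -0.0001 q [ 0.27  0.3   1.43  0.    1.41 -1.31]
t 5.22 tcp [0.5477 0.187  0.152 ] x [-1.    -0.    -0.001] y [-0.  1.  0.] z [ 0.001  0.    -1.   ] F [-0.5 -0.3 -0.8] op -0.0003 q [ 0.27  0.3   1.43  0.    1.41 -1.31]
```

View pics/side3z.png

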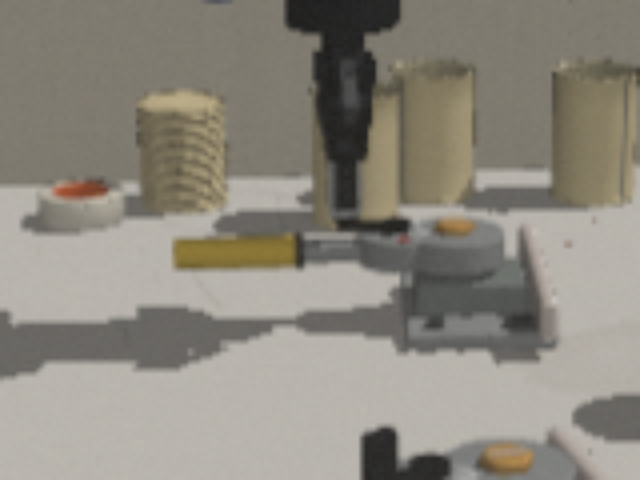

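```bash

for i in 1 ; do python3 -m jog '[[[0,0.03,0],0,0],[[0,0.06,0],0,0],[[0,0.06,0],0,0]]' ; done
python3 -m jog '[[[0,0.03,0],0,0],[[0,0.06,0],0,0],[[0,0.06,0],0,0]]'
python3 -m jog '[[[0,0.03,0],0,0],[[0,0.06,0],0,0],[[0,0.06,0],0,0]]'
python3 - <<'E'
from h import *
for c in range(3):
    s,M=state(); im=imaging.snapshot("side")
c=im[120:240,240:400]; cv2.imwrite('pics/side4z.png',cv2.resize(c,None,fx=4,fy=4))
E
```

```text
time_s: 5.65
ee_pos: [0.5477, 0.19, 0.152]
tcp_rot: [-0.001, 3.141, 0.0]
force: [0.8, -0.9, -0.6]
opening: 0.0002
time_s: 6.02
ee_pos: [0.5475, 0.1931, 0.1519]
tcp_rot: [-0.001, 3.142, 0.0]
force: [-0.6, -1.2, 0.4]
opening: -0.0001
time_s: 6.4
ee_pos: [0.5475, 0.1961, 0.1519]
tcp_rot: [0.001, -3.141, -0.0]
force: [-0.9, -1.7, -0.5]
opening: 0.0001
t 6.4 tcp [0.5475 0.1961 0.1519] x [-1.    -0.001  0.   ] y [-0.001  1.     0.   ] z [-0.  0. -1.] F [-0.9 -1.7 -0.5] op 0.0001 q [ 0.28  0.31  1.42  0.    1.41 -1.29]
t 6.45 tcp [0.5475 0.1961 0.1519] x [-1.    -0.001  0.   ] y [-0.001  1.     0.   ] z [-0.  0. -1.] F [ 0.5 -1.4  0.1] op -0.0002 q [ 0.28  0.31  1.42  0.    1.41 -1.29]
t 6.5 tcp [0.5475 0.1961 0.1519] x [-1.    -0.001  0.   ] y [-0.001  1.     0.   ] z [-0.  0. -1.] F [ 0.4 -0.3 -0.9] op 0.0002 q [ 0.28  0.31  1.42  0.    1.41 -1.29]
```

View pics/side4z.png

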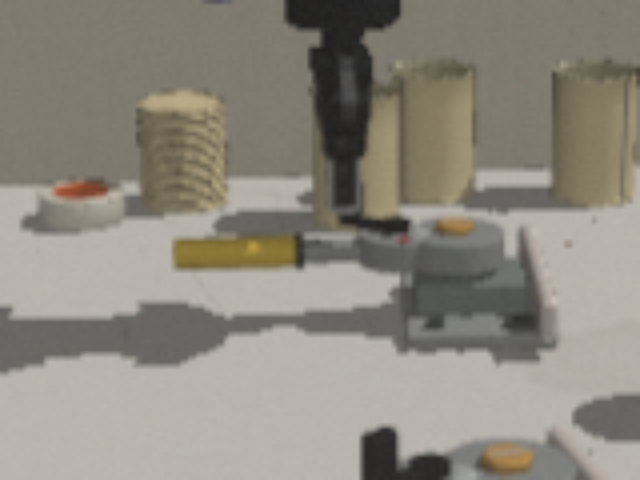

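```bash

for k in 1; do python3 -m jog '[[[0,0.03,0],0,0],[[0,0.05,0],0,0],[[0,0.05,0],0,0]]'; done
python3 - <<'E'
from h import *
F=[]
for c in range(4):
    s=r.observe(); F.append(s['force']); im=imaging.snapshot("side")
print(np.mean(F,0),s['ee_pos'])
c=im[120:240,240:400]; cv2.imwrite('pics/side5z.png',cv2.resize(c,None,fx=4,fy=4))
E
```

```text
time_s: 6.92
ee_pos: [0.5476, 0.1984, 0.1519]
tcp_rot: [-0.001, 3.142, -0.0]
force: [0.8, -2.2, 0.5]
opening: 0.0
[ 0.56193229 -1.58417821  0.09900891] [0.54751727 0.198403   0.15189022]
```

View pics/side5z.png

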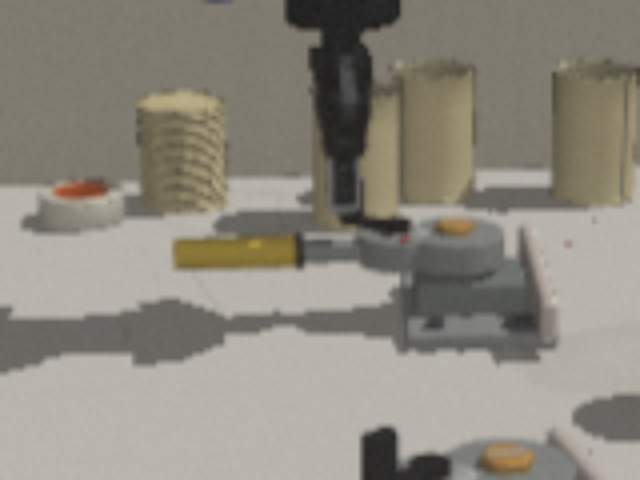

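```bash

python3 -m jog '[[[0,0.02,0],0,0],[[0,0.04,0],0,0],[[0,0.04,0],0,0]]'
python3 - <<'E'
from h import *
F=[]
for c in range(3):
    s=r.observe(); F.append(s['force']); im=imaging.snapshot("side")
print(np.mean(F,0),s['ee_pos'])
E
python3 -m jog '[[[0,0.02,0],0,0],[[0,0.04,0],0,0],[[0,0.04,0],0,0]]'
python3 - <<'E'
from h import *
F=[]
for c in range(3):
    s=r.observe(); F.append(s['force']); im=imaging.snapshot("side")
print(np.mean(F,0),s['ee_pos'])
for n in ("yellow_tab","yellow_grip"):
    print(n,[(round(d['score'],2),cam2w("side",d['location']).round(4).tolist()) for d in imaging.place_of("side",n)])
E
```

```text
time_s: 7.5
ee_pos: [0.5476, 0.2003, 0.1518]
tcp_rot: [0.001, -3.142, 0.0]
force: [0.7, -4.4, 0.2]
opening: -0.0002
[ 0.47196674 -4.28131294 -0.07382589] [0.54752329 0.20032722 0.15185777]
time_s: 8.02
ee_pos: [0.5475, 0.2026, 0.1519]
tcp_rot: [0.001, -3.142, -0.0]
force: [0.2, -4.4, 0.0]
opening: -0.0004
[ 0.29751904 -3.91495615 -0.01479647] [0.5475038  0.20255575 0.15189356]
yellow_tab [(0.48, [0.5546, 0.2278, 0.0827]), (0.16, [0.5311, -0.2091, 0.0823])]
yellow_grip [(0.71, [0.4778, 0.2131, 0.0501])]
```

The force rose to about 4.3 N and held there, so the lever is at its stop and the handle is just starting to move. I'm backing off and looking.

```bash

python3 -m jog '[[[0,-0.3,0],0,0],[[0,-0.6,0],0,0],[[0,-0.6,-1],0,0],[[0,-0.6,-2],0,0],[[0.5,0.4,-2.2],0,0],[[1,1.4,-2.2],0,0],[[1.5,2.4,-2.2],0,0],[[1.6,3,-2.2],0,0],[[1.6,3,-2.2],0,0],[[1.6,3,-2.2],0,0]]'
python3 - <<'E'
from h import *
s,M=state()
im=imaging.snapshot("top"); c=im[100:300,110:350]; cv2.imwrite('pics/top6z.png',cv2.resize(c,None,fx=3,fy=3,interpolation=cv2.INTER_CUBIC))
E
```

```text
time_s: 9.52
ee_pos: [0.4679, 0.3514, 0.2619]
tcp_rot: [-0.0, -3.142, 0.0]
force: [0.4, -0.8, 0.3]
opening: -0.0003
t 9.53 tcp [0.4679 0.3514 0.2619] x [-1.  0.  0.] y [ 0.  1. -0.] z [-0. -0. -1.] F [ 0.4 -0.8  0.3] op -0.0003 q [ 0.58  0.24  1.28 -0.    1.62 -0.99]
```

View pics/top6z.png

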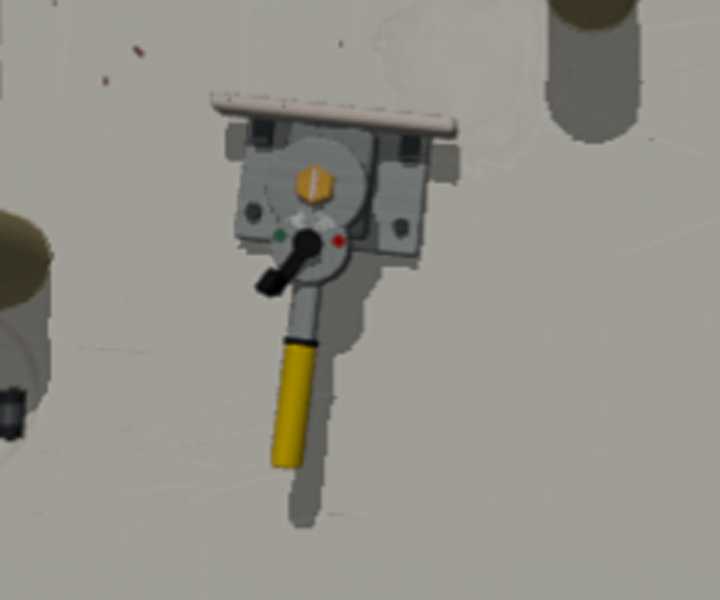

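```bash
cat >> h.py <<'E'
def meas(bp,endp,tabp,off=(110,100),k=3):
    f=lambda u,v,z: pix2z("top",off[0]+u/k,off[1]+v/k,z)
    b=np.array([.6203,.2005]); e=f(*endp,.061)[:2]; h=e-b; ah=np.arctan2(h[1],h[0])
    P=b+.04*np.array([np.cos(ah),np.sin(ah)]); t=f(*tabp,.096)[:2]-P; at=np.arctan2(t[1],t[0])
    w=lambda a:(a+np.pi)%(2*np.pi)-np.pi
    print('handle',w(ah-np.radians(174.8)),'lever',w(ah-at),'tab r',np.linalg.norm(t),'grip',b+.145*h/np.linalg.norm(h), 'end',e)
E
python3 - <<'E'
from h import *
meas((314,185),(286,466),(268,287))
meas((314,185),(300,467),(329,293))
s,M=state()
b=np.array([.6203,.2005]); a0=np.radians(174.8)
for th in (0,.15,.28,.45,.6,.75,.9,1.0):
    d=np.array([np.cos(a0+th),np.sin(a0+th)]); n=np.array([d[1],-d[0]]) # clockwise side
    c=b+.15*d+n*(.011+.0145); print(th,c.round(4),'tool xy units from now',((s['ee_pos'][0]-c[0])/.05).round(2),((c[1]-s['ee_pos'][1])/.05).round(2))
E
```

```text
handle 0.02274612844513957 lever 0.4448184813742846 tab r 0.036559858655492404 grip [0.47563522 0.21035399] end [0.43353802 0.21322149]
handle 0.07167777337365333 lever -0.5148640279334256 tab r 0.039696576146224544 grip [0.47532639 0.20326634] end [0.43299046 0.20407418]
t 9.57 tcp [0.468  0.3512 0.262 ] x [-1.     0.001 -0.   ] y [ 0.001  1.    -0.   ] z [ 0. -0. -1.] F [-0.3  0.3  0.6] op -0.0001 q [ 0.58  0.24  1.28 -0.    1.62 -0.99]
0 [0.4732 0.2395] tool xy units from now -0.1 -2.23
0.15 [0.4691 0.2171] tool xy units from now -0.02 -2.68
0.28 [0.4682 0.1973] tool xy units from now -0.0 -3.08
0.45 [0.4709 0.1716] tool xy units from now -0.06 -3.59
0.6 [0.4769 0.1496] tool xy units from now -0.18 -4.03
0.75 [0.4861 0.1288] tool xy units from now -0.36 -4.45
0.9 [0.4983 0.1095] tool xy units from now -0.61 -4.83
1.0 [0.508  0.0978] tool xy units from now -0.8 -5.07
```

The lever now sits on the green side: tab at zoom (268,287), about +0.45 rad. The handle is at about 0.02 rad. Next I lower the shut fingers on the handle's +y side.

```bash

python3 -m jog '[[[0,-0.8,0],0,0],[[0,-1.6,0.8],0,0],[[0,-1.6,1.6],0,0],[[0,-1.6,2.4],0,0],[[0,-1.6,2.94],0,0],[[0,-1.6,2.94],0,0],[[0,-1.6,2.94],0,0]]'
python3 -m jog '[[[0,-0.3,0],0,0],[[0,-0.6,0],0,0],[[0,-0.9,0],-0.1,0],[[0,-1.2,0],-0.6,0],[[0,-1.4,0],-1.2,0],[[0,-1.5,0],-1.4,0],[[0,-1.5,0],-1.4,0]]'
python3 - <<'E'
from h import *
s,M=state()
im=imaging.snapshot("side"); c=im[120:240,240:400]; cv2.imwrite('pics/side7z.png',cv2.resize(c,None,fx=4,fy=4))
b=np.array([.6203,.2005]); a0=np.radians(174.8)
for th in (.28,.36,.45,.53,.6,.68,.75,.83,.9,.95,1.0):
    d=np.array([np.cos(a0+th),np.sin(a0+th)]); n=np.array([d[1],-d[0]])
    c=b+.15*d+n*(.011+.0145); print(th,to_tool([*c,s['ee_pos'][2]],s,M).round(2),'twist rel to X',-(np.degrees(th)-5.2)/8)
E
```

```text
time_s: 10.45
ee_pos: [0.4684, 0.2721, 0.1165]
tcp_rot: [0.001, 3.14, 0.002]
force: [1.3, 0.1, 0.3]
opening: -0.0003
time_s: 11.32
ee_pos: [0.4678, 0.1968, 0.1153]
tcp_rot: [-0.305, 3.126, -0.0]
force: [-0.2, 0.7, -0.1]
opening: 0.0001
t 11.32 tcp [0.4678 0.1968 0.1153] x [-0.981 -0.193 -0.001] y [-0.193  0.981 -0.   ] z [ 0.001  0.    -1.   ] F [-0.2  0.7 -0.1] op 0.0001 q [ 0.33  0.16  1.68 -0.    1.31 -1.44]
0.28 [-0.01  0.01  0.  ] twist rel to X -1.3553522829578815
0.36 [ 0.02 -0.23  0.  ] twist rel to X -1.9283100780887046
0.45 [ 0.04 -0.51  0.  ] twist rel to X -2.572887597610881
0.53 [ 0.03 -0.75  0.  ] twist rel to X -3.145845392741704
0.6 [ 0.   -0.96  0.  ] twist rel to X -3.647183463481174
0.68 [-0.04 -1.2   0.  ] twist rel to X -4.2201412586119975
0.75 [-0.1  -1.41  0.  ] twist rel to X -4.721479329351467
0.83 [-0.18 -1.64  0.  ] twist rel to X -5.2944371244822905
0.9 [-0.26 -1.83  0.  ] twist rel to X -5.795775195221761
0.95 [-0.33 -1.97  0.  ] twist rel to X -6.153873817178525
1.0 [-0.41 -2.1   0.  ] twist rel to X -6.51197243913529
```

View pics/side7z.png

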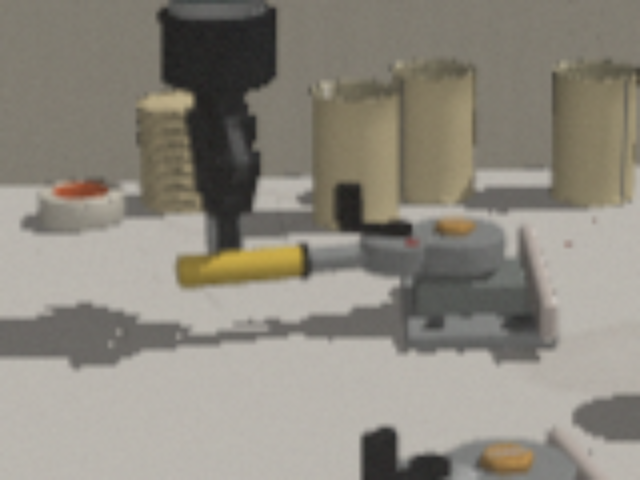

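The fingers are pushing behind the sleeve and the handle is turning freely. I continue along the arc.

```bash

python3 -m jog '[[[0.02,-0.23,0],-0.5,0],[[0.04,-0.5,0],-1.2,0],[[0.03,-0.75,0],-1.8,0],[[0,-0.96,0],-2.3,0],[[-0.04,-1.2,0],-2.8,0],[[-0.1,-1.4,0],-3.3,0],[[-0.14,-1.52,0],-3.6,0],[[-0.18,-1.64,0],-3.9,0],[[-0.26,-1.83,0],-4.4,0],[[-0.33,-1.97,0],-4.8,0],[[-0.39,-2.07,0],-5,0],[[-0.39,-2.07,0],-5,0]]'
python3 - <<'E'
from h import *
s,M=state()
im=imaging.snapshot("side"); c=im[120:240,240:400]; cv2.imwrite('pics/side8z.png',cv2.resize(c,None,fx=4,fy=4))
E
```

```text
time_s: 12.88
ee_pos: [0.5062, 0.0998, 0.1147]
tcp_rot: [1.356, -2.831, -0.002]
force: [-4.6, -0.6, 2.8]
opening: 0.0001
t 12.88 tcp [0.5062 0.0998 0.1147] x [-0.627 -0.779  0.002] y [-0.779  0.627  0.002] z [-0.003  0.    -1.   ] F [-4.6 -0.6  2.8] op 0.0001 q [ 0.12  0.18  1.65  0.    1.31 -2.34]
```

View pics/side8z.png

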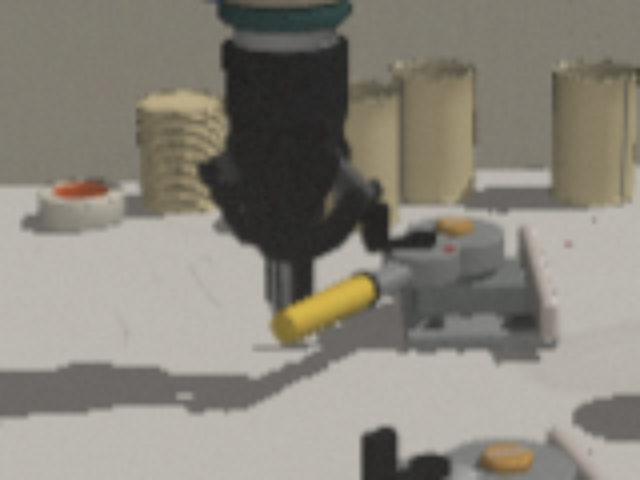

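```bash

python3 -m jog '[[[0.2,0.05,0],0,0],[[0.4,0.3,0],0,0],[[0.4,0.6,0],0,0],[[0.4,0.6,-1],0,0],[[0.4,0.6,-2],0,0],[[1.4,1.2,-3],0,0],[[2,2,-3],0,0],[[2,3,-3],0,0],[[2,3,-3],0,0],[[2,3,-3],0,0]]'
python3 - <<'E'
from h import *
s,M=state()
im=imaging.snapshot("top"); c=im[100:300,110:350]; cv2.imwrite('pics/top9z.png',cv2.resize(c,None,fx=3,fy=3,interpolation=cv2.INTER_CUBIC))
E
```

```text
time_s: 14.18
ee_pos: [0.3274, 0.1157, 0.265]
tcp_rot: [-1.359, 2.832, -0.001]
force: [-0.3, -0.3, 0.1]
opening: 0.0
t 14.18 tcp [0.3274 0.1157 0.265 ] x [-0.626 -0.78  -0.001] y [-0.78   0.626 -0.001] z [ 0.001 -0.    -1.   ] F [-0.3 -0.3  0.1] op 0.0 q [ 0.23 -0.47  1.93 -0.    1.69 -2.23]
```

View pics/top9z.png

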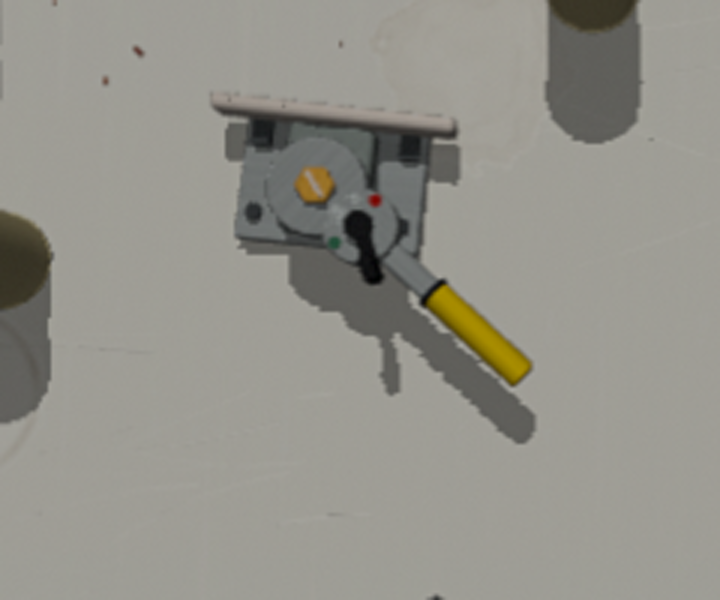

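```bash
python3 - <<'E'
from h import *
meas((314,185),(519,374),(373,276))
def line(f):
    im=cv2.imread(f) if f else None
    im=im[155:169,207:223]; return im
a=cv2.imread('pics/top0.png')[152:172,205:225]
im=imaging.snapshot("top"); b=im[152:172,205:225]; cv2.imwrite('pics/top10.png',im)
a6=cv2.imread('pics/top6z.png')[156:216,285:345]
def ang(p):
    g=p.astype(float); m=g[:,:,0]-0.0
    hsv=cv2.cvtColor(p,cv2.COLOR_BGR2HSV)
    # hexagon: orange; white line: low-saturation inside
    o=cv2.morphologyEx(cv2.inRange(hsv,(8,120,80),(30,255,255)),cv2.MORPH_CLOSE,np.ones((5,5)))
    w=np.where(o>0,g[:,:,0],0); w=np.clip(w-np.percentile(w[o>0],60),0,None)
    y,x=np.mgrid[:p.shape[0],:p.shape[1]]; W=w.sum(); mx=(w*x).sum()/W; my=(w*y).sum()/W
    cxx=(w*(x-mx)**2).sum()/W;cyy=(w*(y-my)**2).sum()/W;cxy=(w*(x-mx)*(y-my)).sum()/W
    return np.degrees(.5*np.arctan2(2*cxy,cxx-cyy))
print(ang(a),ang(b))
cv2.imwrite('pics/bolts.png',np.hstack([cv2.resize(p,(390,390),interpolation=cv2.INTER_CUBIC) for p in (a,b)]))
c=im[140:210,200:300]; cv2.imwrite('pics/lev10.png',cv2.resize(c,None,fx=8,fy=8,interpolation=cv2.INTER_CUBIC))
E
```

```text
handle 0.9340914114260306 lever 0.43601683845756334 tab r 0.04008213070715277 grip [0.52387844 0.09220465] end [0.4965192  0.06147627]
-80.88498476161372 56.71854372696945
```

View pics/bolts.png

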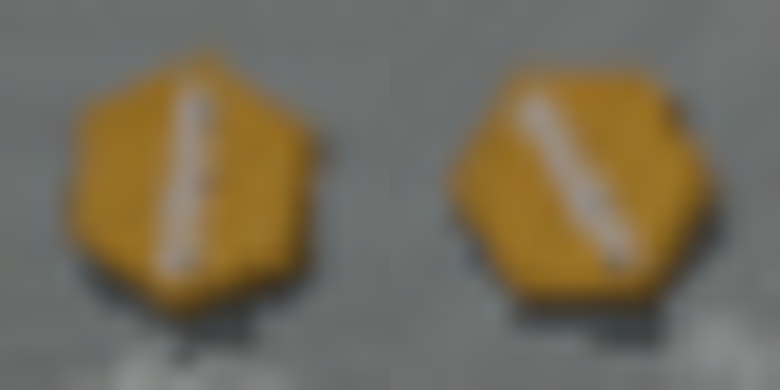

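View pics/lev10.png

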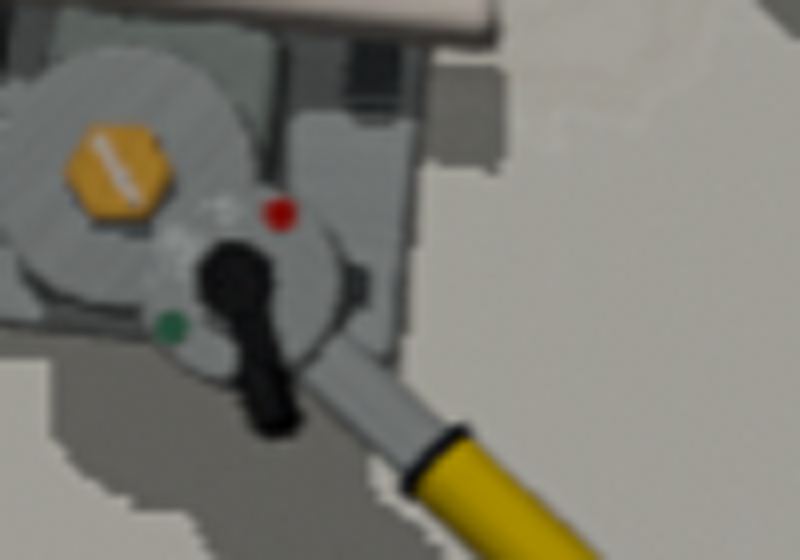

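```bash
python3 - <<'E'
from h import *
a=cv2.imread('pics/top0.png')[130:285,345:440];b=cv2.imread('pics/top10.png')[130:285,345:440]
print('blue diff',cv2.absdiff(a,b).max(),cv2.absdiff(a,b).mean())
state()
for n in ("yellow_tab","yellow_grip"):
    print(n,[(round(d['score'],2),cam2w("top",d['location']).round(4).tolist()) for d in imaging.place_of("top",n)])
cv2.imwrite('pics/blue.png',np.hstack([cv2.resize(x,None,fx=3.5,fy=3.5) for x in (a,b)]))
E
```

```text
blue diff 8 1.3891341256366723
t 14.28 tcp [0.3277 0.1154 0.2647] x [-0.627 -0.779  0.   ] y [-0.779  0.627  0.   ] z [-0. -0. -1.] F [ 0.3  0.6 -0.1] op -0.0001 q [ 0.23 -0.47  1.93 -0.    1.69 -2.23]
yellow_tab [(0.76, [0.562, 0.156, 0.0875])]
yellow_grip [(0.81, [0.5258, 0.0939, 0.0495])]
```

View pics/blue.png

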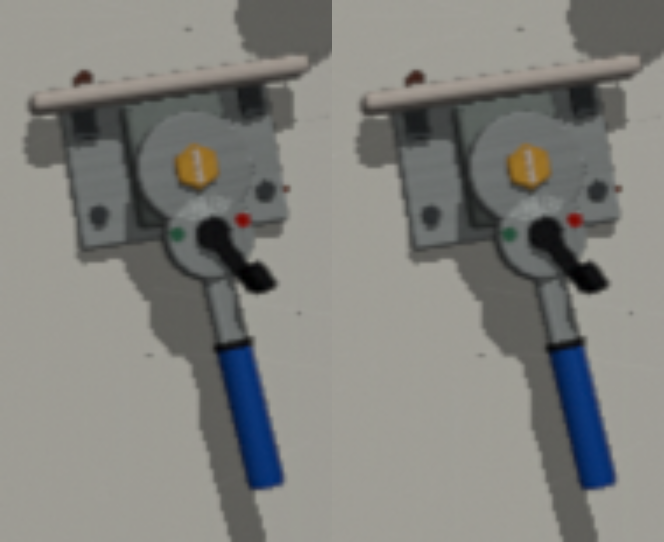

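```bash
python3 -c "
from bench import close_job
print(close_job())"
```

```text
the job is handed in; nothing more can be done
None
```

The yellow ratchet's bolt is loosened by about 38 degrees, with its lever still on the green-dot side. I handed the job in at about 14.3 s of the 54 s.

**What I did:** I pushed the direction lever over with shut fingertips until the force held at about 4.3 N, which means it was at its stop. I then lifted clear, pushed the sleeve anticlockwise from its other side, and moved the arm away.

**Last checks in the top view:**

| Check | Result |
|---|---|
| Handle angle | about 0.93 rad |
| Bolt angle, from the handle | about 0.65 rad (37 degrees) |
| Bolt angle, from the white line | about 38 degrees by eye, 42 degrees by an automatic image fit |
| Lever angle | about +0.44 rad; it read +0.445 rad right after the flip |
| Blue ratchet | same in the pictures from before and after |
| Force on the tool | near zero, arm clear of everything |

**Small deviations:**
- **At the flip:** pushing against the stop moved the handle back (clockwise) by about 0.05 rad, before the swing.
- **At the end of the swing:** the force pointed partly along the handle, so the gripper may have brushed the lever's tab. The lever reading changed by less than 0.01 rad.
- **Lever reading:** it is slightly short of the nominal 0.5 rad stop. I put that down to measuring error, since the push did reach the stop.

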